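Snap the yellow dimmer dial back onto the moon night light

TASK

The yellow dimmer dial has been pulled off the moon night light on the high-chair tray. Put it back on the light's D-shaped post, flat side to flat side, and press it straight down until it snaps fully home against the light, then let go. Place and press it on rather than dropping it, and leave the blue toy dial and the red cup where they are.

Things in the scene. Friction and masses are not known exactly. Their poses are not given: they have to be found in the camera images.
- dial: YELLOW dial, loose, ~80 g, bore down. Skirt 57 mm wide, 34 high; on it a centred grip bar 48 long (x), 16 wide (y), 28 high: 62 mm in all; pinch the bar across y. Origin: centre of underside; z up; x runs along the bar to its end with the white stripe (also down the skirt). The D-bore opens below, its flat on +x under the stripe; 30 mm deep, 2 mm and 8 deg of play, flared mouth.
- post (a point): Foot of the dark D-post, on the top face of the cream moon light (fixed puck, 130 wide, 40 mm high). z up; x points out of the post's flat (dark mark; crescent opposite). Post 28 wide, flat 3 from axis, 27 high, tapered tip. Spring nubs hold the dial 12 mm up; about 10 N (max 15) snaps it past. Home: dial origin at this point, underside on the face, x axes pointing the same way.
- spare: BLUE toy dial, same shape, size, origin and axes as the yellow one; loose, to be left alone. The two dials and the red cup stand at least 120 mm apart, centre to centre, in any order.
- cup: Red stacking cup, open upwards, rim 68 mm wide, 45 mm high; loose, to be left alone. Origin: centre of its underside, z up. Besides, a bamboo bowl (104 wide, 45 high) and a steel spoon lie at the tray's far edge beyond x = 0.67, clear of the work. Tray surface at z = 0, with an 11 mm rim.
Not all that is in view belongs to the job. There is more than one size of the dial; the one meant has the size given above.

How it is judged:
At the end, for the whole second after the job is handed in: The yellow dial sits snapped home on the post: its underside within 3 mm of the light's top face, its axis within 10 mm of the post's, its pointer within 17 degrees of the flat's direction, upright within 8 degrees, at rest and released (z of dial in the frame of post between -0.003 and 0.003 m and horizontal distance between dial and post below 0.01 m and angle between the x axis of dial and the x axis of post, either way round below 0.3 rad and angle between dial's own z axis and vertical below 0.15 rad and linear speed of dial below 0.02 m/s); the robot touches nothing.
It fails at once if the blue dial is moved by more than 30 mm (distance of spare from where it was at the start of the episode above 0.03 m).
It fails at once if the red cup is moved by more than 30 mm or tipped over (distance of cup from where it was at the start of the episode above 0.03 m or angle between cup's own z axis and vertical above 0.6 rad).
It fails at once if the dial is dropped or thrown onto the post (faster than 0.6 m/s while 16 to 40 mm above the light's top and within 20 mm of the post's axis) (linear speed of dial above 0.6 m/s and horizontal distance between dial and post below 0.02 m and z of dial in the frame of post between 0.016 and 0.04 m).
It also fails if it takes over 38 s, if anything falls off the work surface, if the arm or the gripper's body presses on something with over 40 N, if the wrist force passes 120 N, or if a joint passes its speed limit or range.

ROBOT

A 7-joint arm with a two-finger parallel gripper is mounted at the origin on the work surface. World frame = base frame: x ahead of the robot, y to its left, z up, the work surface at z = 0. Lengths are in m, angles in rad, forces in N, time in s.
With the tool pointing down it reaches from about 0.425 to 0.825 m from the base axis. Payload 3.6 kg.
Tool frame: the origin (TCP) lies on the centre line of the jaws, within the pads' length; the fingertips stand 17 mm ahead of it and the grasp point (between the pads) lies 2 mm behind it; z points along the fingers, y is the line along which they close (so a half turn about z gives the same grasp; the last joint's range is limited). The gripper opens to 93 mm and grips with 3 to 60 N. Pads are 15 mm wide; open, the fingers measure 128 mm over their backs; the gripper's body (75 mm by 188 mm) begins 65 mm behind the grasp point.
Start: joints at [1.246, 0.615, -0.013, 1.423, 0.008, 1.103, -0.04], TCP at [0.191, -0.621, 0.236] pointing down, gripper open.
Joint ranges: [-3.12, 3.12], [-0.3, 2.06], [-1.34, 1.32], [0.26, 2.42], [-1.36, 4.5], [0.01, 1.98], [-2.84, 2.84]. Speed limits (rad/s): [2.79, 2.79, 3.14, 3.14, 3.14, 3.14, 3.14].

INTERFACE

Orientations are given as [roll, pitch, yaw] about the fixed x, y, z axes, in that order (R = Rz(yaw) Ry(pitch) Rx(roll)).
In Python, from station import sensors, viewer, env gives the robot as it stands. The module is installed in compiled form; this text tells all that it offers.
- The arm moves only by the shell command python3 -m inch 'ROWS' [OPENING] [FORCE]. ROWS is JSON, a list of rows, each a list of 2 entries, a list of its own where there are three numbers: the shift along the tool's x, y, z in m, then the turn about the tool's z in rad. In form: [[[x, y, z], turn], ...]. A call has 1 to 10 rows; each row is the pose to reach, as a shift and turn from the pose commanded when the call began, along the tool's axes at that moment; what a row does not reach only later rows make up. A row lasts 1/12 s, in which the tool goes at most 41.7 mm and 7.16 degrees, less where a joint would pass 70% of its speed; a pose out of reach is approached as far as the arm can. A call with a gripper value outside its range is refused whole. OPENING is the closure in counts, from 0 (fully open) to 255 (shut), set as the call begins (- or left out, the last holds). The fingers move at their own pace and stop on an object; FORCE is the grip in N (left out, the last holds). Time passes only in rows, so rows that repeat a pose let the fingers close. It gives the time, the measured TCP pose, the force, the opening and the grip force at its end, in the units of the state.
- sensors.sense(): the state, without advancing time (a new reading comes with each control period).
- viewer.capture(name): name is "side" or "top"; returns (picture, depth): 420x560x3 uint8, red, green, blue; 420x560 float32, m along the optical axis (not along the pixel's ray), 0 where there is no reading.
- viewer.camera_info(name): a dict with "fx", "fy", "cx", "cy" (pixels), "world_from_camera" (4x4, takes a point from camera to world coordinates). Camera axes: x right, y down, z forward; pixel columns grow to the right and rows downward; lengths in m; the calibration is good to about 2 mm. A picture is of the moment at which its call begins. camera_info takes no time and is no camera call.
- env.finish_job(): hands the job in; it is judged then, once.
The state is a dict: "t": time; "q": joint angles; "qd": joint speeds; "joint_efforts": joint torques, N m; "tool_pos": TCP position; "eef_rot": TCP orientation; "force": force on the tool from outside, world axes, zero at the start; "wrist_torque": the same for the moment, N m; "gripper_width": opening from 0.0 (shut) to 1.0 (fully open); "grasp_force": force on a finger pad.
Only numpy, scipy, OpenCV 4.12 (cv2) and the standard library are available. Lean on these libraries where they do the work, as an engineer would, in place of code of your own. Each camera call takes 0.05 s, during which the arm holds its last target. There are 200 camera calls.

## Working session

There is one attempt and no reset: what is moved stays moved. The work goes in short steps, Python scripts to look and compute and a shell command to move; the robot and the scene stay as the last step left them, time stands still between calls to the robot, and variables do not carry over. Pictures are saved under pics/ and viewed, at most 10 in all, crops included, and the job is handed in when it is done.

```bash
mkdir -p pics; python3 - <<'E'
from station import sensors, viewer
import cv2,numpy as np
s=sensors.sense(); print(s['t'],s['tool_pos'],s['eef_rot'],s['gripper_width'])
for n in("top","side"):
    p,d=viewer.capture(n); cv2.imwrite(f"pics/{n}0.png",p[:,:,::-1]); np.savez(f"pics/{n}0.npz",p=p,d=d)
    i=viewer.camera_info(n); print(n,i)
E
```

```text
0.0 [ 0.19055423 -0.62067227  0.23448685] [-3.13905328e+00  4.79975756e-06  2.97911230e-01] 0.9989372365896385
top {'fx': 396.4131147074311, 'fy': 396.4131147074311, 'cx': 279.3729295601392, 'cy': 211.82413050626522, 'world_from_camera': array([[-0.00879785, -0.99243559,  0.12245078,  0.37180221],
       [-0.99979742,  0.01094708,  0.01689008, -0.06533168],
       [-0.01810279, -0.12227738, -0.99233086,  0.91104443],
       [ 0.        ,  0.        ,  0.        ,  1.        ]])}
side {'fx': 495.3364245042118, 'fy': 495.3364245042118, 'cx': 273.5123026070212, 'cy': 208.9410296010739, 'world_from_camera': array([[-0.99649968, -0.03233604,  0.07708931,  0.36863302],
       [-0.08083916,  0.60763239, -0.79009361,  0.86405602],
       [-0.02129346, -0.79355987, -0.6081195 ,  0.74483272],
       [ 0.        ,  0.        ,  0.        ,  1.        ]])}
```

View pics/top0.png

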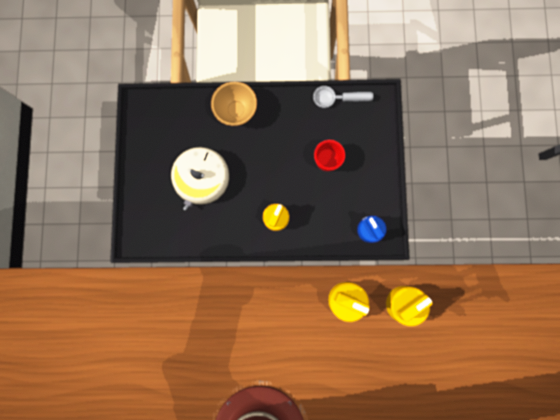

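View pics/side0.png

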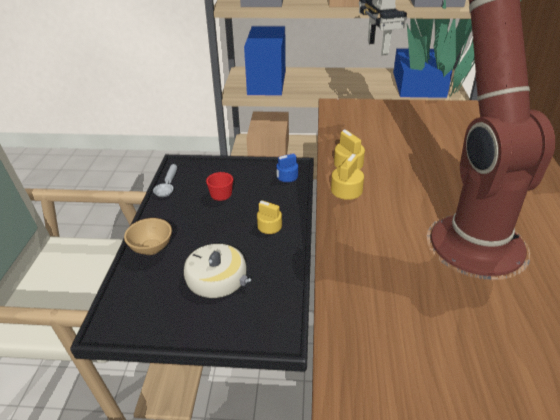

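The dial could be taken for one of three yellow ones in the top view. The one on the tray at (276,217) is small; the two on the wooden table at (349,302) and (410,306) look larger. The blue dial is at (371,229), and the moon light is at (200,175) with its post at about (197,173). I choose the one at (276,217) and will check its size.

```bash
cat > h.py <<'E'
import numpy as np,cv2
from station import viewer
def world(n,d):
    i=viewer.camera_info(n); v,u=np.indices(d.shape); 
    c=np.stack([(u-i['cx'])/i['fx']*d,(v-i['cy'])/i['fy']*d,d,np.ones_like(d)],-1)
    return (c@i['world_from_camera'].T)[...,:3]
def masks(p):
    h=cv2.cvtColor(p,cv2.COLOR_RGB2HSV); H,S,V=h[...,0],h[...,1],h[...,2]
    return dict(yel=(H>20)&(H<33)&(S>170)&(V>90),white=(S<60)&(V>170),dark=V<75)
def desc(P):
    xy=np.ascontiguousarray(P[:,:2],dtype=np.float32); (c,s,a)=cv2.minAreaRect(xy)
    return len(P),np.round(P.mean(0),4),'rect',np.round(c,4),np.round(s,4),round(a,1),'zmax',np.round(np.percentile(P[:,2],[5,50,95]),3)
E
python3 - <<'E'
from h import *
rois=dict(top=dict(dial=(200,235,258,294),big1=(280,325,325,372),big2=(282,330,385,435),light=(140,210,165,235)),
 side=dict(dial=(198,236,252,288),light=(240,300,180,252)))
for n in rois:
    f=np.load(f"pics/{n}0.npz"); p,d=f['p'],f['d']; W=world(n,d); m=masks(p)
    for k,(a,b,c,e) in rois[n].items():
        sl=np.s_[a:b,c:e]; w=W[sl]; ok=d[sl]>0; z=w[...,2]
        if k!='light':
            o=(m['yel'][sl]|m['white'][sl])&ok&(z>.012)
            print(n,k,'all',*desc(w[o])); 
            t=o&(z>.052)
            if t.sum()>3: print('  bar',*desc(w[t]))
            t=o&m['white'][sl]
            if t.sum()>2: print('  white',*desc(w[t]))
        else:
            print(n,k,'puck',*desc(w[ok&(z>.03)]))
            t=ok&(z>.05); print('  post',*desc(w[t])) if t.sum()>2 else 0
            t=ok&m['dark'][sl]&(z>.03); print('  dark',*desc(w[t])); 
            t=ok&(z>.034)&(z<.046)&~m['dark'][sl]; print('  face',*desc(w[t]))
            vv,uu=np.nonzero(t:=ok&m['dark'][sl]&(z>.03)); print([(x+c,y+a,*np.round(w[y,x],3)) for y,x in zip(vv,uu)][::3 if n=='side' else 1])
def crop(n,a,b,c,e): 
    p=np.load(f"pics/{n}0.npz")['p'][a:b,c:e,::-1]; return cv2.resize(p,(390,390),interpolation=cv2.INTER_CUBIC)
cv2.imwrite("pics/crop0.png",np.hstack([crop('top',140,235,165,260+0),crop('top',185,250,243,308)]))
E
```

```text
top dial all 496 [ 0.4681 -0.0421  0.0424] rect [ 0.4696 -0.0414] [0.0568 0.054 ] 68.6 zmax [0.031 0.035 0.064]
  bar 146 [ 0.4687 -0.0413  0.062 ] rect [ 0.4704 -0.0417] [0.0161 0.047 ] 65.2 zmax [0.058 0.062 0.065]
  white 35 [ 0.4813 -0.0469  0.063 ] rect [ 0.4816 -0.0468] [0.0067 0.0223] 62.8 zmax [0.061 0.063 0.065]
top big1 all 1165 [ 0.2862 -0.1937  0.0598] rect [ 0.2845 -0.1966] [0.0777 0.078 ] 0.5 zmax [0.045 0.049 0.09 ]
  bar 387 [ 0.2862 -0.1948  0.0853] rect [ 0.2827 -0.1981] [0.0579 0.0645] 11.2 zmax [0.059 0.088 0.091]
  white 79 [ 0.2765 -0.213   0.0894] rect [ 0.2762 -0.2132] [0.0316 0.01  ] 65.2 zmax [0.087 0.089 0.092]
top big2 all 1290 [ 0.2769 -0.3185  0.0595] rect [ 0.2736 -0.3246] [0.0811 0.0773] 22.5 zmax [0.029 0.05  0.09 ]
  bar 504 [ 0.2757 -0.3216  0.082 ] rect [ 0.2842 -0.3196] [0.0472 0.0694] 34.8 zmax [0.057 0.087 0.091]
  white 79 [ 0.2834 -0.3408  0.0894] rect [ 0.2839 -0.3416] [0.0103 0.0336] 32.5 zmax [0.087 0.089 0.092]
top light puck 2375 [0.5667 0.1293 0.0407] rect [0.5684 0.1303] [0.1237 0.1244] 20.4 zmax [0.035 0.04  0.044]
  post 97 [0.5636 0.
[... 1997 characters left out ...]
0.065]
  white 21 [ 0.4784 -0.0444  0.0632] rect [ 0.4781 -0.0446] [0.0076 0.0188] 75.8 zmax [0.061 0.063 0.065]
side light puck 2112 [0.5638 0.1446 0.0411] rect [0.5657 0.1372] [0.1238 0.1222] 4.7 zmax [0.034 0.041 0.055]
  post 123 [0.5621 0.1403 0.0608] rect [0.5623 0.1375] [0.032  0.0188] 41.0 zmax [0.052 0.061 0.068]
  dark 5 [0.5534 0.1401 0.0527] rect [0.5532 0.1402] [0.002  0.0006] 83.3 zmax [0.048 0.052 0.059]
  face 1857 [0.5644 0.1426 0.0402] rect [0.5657 0.1369] [0.1238 0.1217] 4.7 zmax [0.036 0.041 0.043]
[(np.int64(219), np.int64(257), np.float64(0.553), np.float64(0.139), np.float64(0.06)), (np.int64(219), np.int64(261), np.float64(0.553), np.float64(0.141), np.float64(0.05))]
```

View pics/crop0.png

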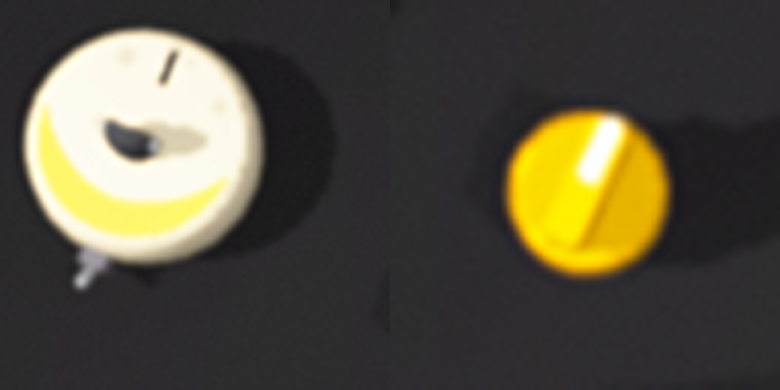

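The tray dial measures 57 mm (the table ones 78 mm), so it is the right one. In the crop, its stripe points up and slightly right. The light's mark at top-view (206,156) points the same way, opposite the crescent. Next I refine the light and dial by comparing the two views.

```bash
python3 - <<'E'
from h import *
def proj(n):
    i=viewer.camera_info(n); M=np.linalg.inv(i['world_from_camera'])[:3]
    return np.array([[i['fx'],0,i['cx']],[0,i['fy'],i['cy']],[0,0,1]])@M
def plane(n,uv,z):
    i=viewer.camera_info(n); T=i['world_from_camera']; uv=np.atleast_2d(uv).astype(float)
    r=np.c_[(uv[:,0]-i['cx'])/i['fx'],(uv[:,1]-i['cy'])/i['fy'],np.ones(len(uv))]@T[:3,:3].T; o=T[:3,3]
    return o+r*((z-o[2])/r[:,2])[:,None]
px={}
for n,(a,b,c,e),(ma,mb,mc,me),dr in (('top',(140,210,165,235),(150,163,201,211),(200,235,258,294)),('side',(235,300,178,252),(250,262,186,206),(198,236,252,288))):
    f=np.load(f"pics/{n}0.npz"); p,d=f['p'],f['d']; W=world(n,d); g=cv2.cvtColor(p,cv2.COLOR_RGB2GRAY)
    w=W[a:b,c:e]; t=(abs(w[...,2]-.04)<.006)&(d[a:b,c:e]>0)
    P=np.float32(w[t][:,:2]); print(n,'circle',cv2.minEnclosingCircle(P))
    # mark: dark-weighted
    r=g[ma:mb,mc:me].astype(float); wt=np.clip(np.median(r)-40-r,0,None); v,u=np.indices(r.shape)
    uv=np.array([(wt*u).sum(),(wt*v).sum()])/wt.sum()+[mc,ma]; px[n,'mark']=uv
    q=plane(n,np.c_[u[wt>0]+mc,v[wt>0]+ma],.04); ln=cv2.fitLine(np.float32(q[:,:2]),cv2.DIST_L2,0,.01,.01).ravel()
    print(' mark px',uv,'world',plane(n,uv,.04)[0].round(4),'line deg',np.degrees(np.arctan2(ln[1],ln[0])),(wt>0).sum())
    # white stripe on bar top
    A,B,C,E=dr; s=p[A:B,C:E]; wm=cv2.inRange(s,(190,190,150),(255,255,255))>0; vv,uu=np.nonzero(wm); px[n,'str']=np.array([uu.mean()+C,vv.mean()+A])
    print(' stripe px',px[n,'str'],wm.sum(),plane(n,px[n,'str'],.062)[0].round(4))
    # post top: dark on puck, above 60mm
    o=(w[...,2]>.058)&(d[a:b,c:e]>0); print(' posttop',desc(w[o]))
    # yellow skirt/bar via depth, any yellow-ish
    h=cv2.cvtColor(s,cv2.COLOR_RGB2HSV); wd=W[A:B,C:E]; ym=(wd[...,2]>.012)&(h[...,1]>0)
    print(' dial',desc(wd[ym]),' bar',desc(wd[ym&(wd[...,2]>.056)]))
for k in('mark','str'):
    X=cv2.triangulatePoints(proj('top'),proj('side'),px['top',k],px['side',k]).ravel(); print('tri',k,(X[:3]/X[3]).round(4))
E
```

```text
top circle ((0.5683768391609192, 0.13135550916194916), 0.06268646568059921)
 mark px [205.60190807 155.92367736] world [0.6085 0.1152 0.04  ] line deg -24.130102 23
 stripe px [277.57142857 209.73809524] 42 [ 0.4812 -0.047   0.062 ]
 posttop (83, array([0.5643, 0.1323, 0.0639]), 'rect', array([0.5636, 0.1338]), array([0.0325, 0.0157]), 66.1, 'zmax', array([0.059, 0.064, 0.069]))
 dial (529, array([ 0.467 , -0.0429,  0.0594]), 'rect', array([ 0.4403, -0.0588]), array([0.1258, 0.056 ]), 29.4, 'zmax', array([0.031, 0.035, 0.064]))  bar (169, array([ 0.4641, -0.0431,  0.1124]), 'rect', array([ 0.4319, -0.0443]), array([0.1229, 0.0332]), 4.2, 'zmax', array([0.059, 0.063, 0.911]))
side circle ((0.56744384765625, 0.13498125970363617), 0.06404789537191391)
 mark px [189.57993675 253.04058327] world [0.6224 0.11   0.04  ] line deg -27.937971 70
 stripe px [264.13636364 202.86363636] 22 [ 0.4787 -0.0449  0.062 ]
 posttop (87, array([0.5625, 0.1388, 0.0635]), 'rect', array([0.5617, 0.1368]), array([0.0304, 0.0185]), 41.0, 'zmax', array([0.058, 0.064, 0.069]))
 dial (571, array([ 0.4667, -0.0215,  0.0443]), 'rect', array([0.4331, 0.405 ]), array([0.0565, 0.9254]), 4.5, 'zmax', array([0.015, 0.035, 0.063]))  bar (125, array([ 0.4643, -0.0075,  0.0834]), 'rect', array([0.4089, 0.4023]), array([0.0432, 0.926 ]), 7.7, 'zmax', array([0.057, 0.062, 0.065]))
tri mark [0.6157 0.1152 0.0437]
tri str [ 0.4799 -0.047   0.0605]
```

```bash
python3 -m inch '[[[0.01,-0.01,0],0.1],[[0.03,-0.033,0],0.2],[[0.055,-0.06,0],0.3],[[0.083,-0.09,0],0.4],[[0.11,-0.12,0],0.5],[[0.138,-0.15,0],0.6],[[0.166,-0.18,0],0.68],[[0.194,-0.21,0],0.728],[[0.215,-0.233,0],0.728],[[0.22,-0.24,0],0.728]]' 0; cat > go.py <<'E'
import sys,numpy as np
from scipy.spatial.transform import Rotation as R
from station import sensors
s=sensors.sense(); r=R.from_euler('xyz',s['eef_rot']).as_matrix(); g=np.array([float(x) for x in sys.argv[1:4]])
print(s['t'],'pos',s['tool_pos'].round(4),'rot',s['eef_rot'].round(3),'q',np.round(s['q'],2),'F',np.round(s['force'],1),'shift',(r.T@(g-s['tool_pos'])).round(4))
E
python3 go.py 0.469 -0.0405 0.15
```

```text
t: 0.93
tool_pos: [0.3334, -0.3214, 0.2353]
eef_rot: [-3.138, 0.001, -0.421]
force: [1.2, -0.2, -0.5]
gripper_width: 1.001
grasp_force: 0.0
0.9333 pos [ 0.3334 -0.3214  0.2353] rot [-3.138e+00  1.000e-03 -4.210e-01] q [ 0.62  0.33  0.14  1.94 -0.06  0.87 -1.2 ] F [ 1.2 -0.2 -0.5] shift [ 0.0092 -0.3114  0.0865]
```

```bash
python3 -m inch '[[[0,-0.015,0.005],0],[[0,-0.05,0.015],0],[[0.003,-0.09,0.03],0],[[0.005,-0.128,0.04],0],[[0.007,-0.166,0.05],0],[[0.008,-0.204,0.06],0],[[0.009,-0.242,0.07],0],[[0.009,-0.28,0.08],0],[[0.009,-0.303,0.085],0],[[0.009,-0.311,0.086],0]]'; python3 -m inch '[[[0,0,0],0],[[0,0,0],0],[[0,0,0],0]]'; python3 go.py 0.469 -0.0405 0.056; python3 - <<'E'
from h import *
a=viewer.capture('top')[0][170:260,215:335,::-1]; b=viewer.capture('side')[0][140:260,200:360,::-1]
cv2.imwrite('pics/a1.png',np.hstack([cv2.resize(a,(400,300),interpolation=2),cv2.resize(b,(400,300),interpolation=2)]))
E
```

```text
t: 1.77
tool_pos: [0.4695, -0.0443, 0.1485]
eef_rot: [-3.14, 0.002, -0.423]
force: [-0.3, -0.4, -1.1]
gripper_width: 0.999
grasp_force: 0.0
t: 2.02
tool_pos: [0.4679, -0.0511, 0.15]
eef_rot: [3.14, -0.001, -0.434]
force: [-0.9, -0.2, -0.1]
gripper_width: 1.0
grasp_force: 0.0
2.0167 pos [ 0.4679 -0.0511  0.15  ] rot [ 3.14e+00 -1.00e-03 -4.34e-01] q [ 0.    0.46  0.08  2.03 -0.06  0.65 -1.88] F [-0.9 -0.2 -0.1] shift [-0.0035 -0.0102  0.094 ]
```

View pics/a1.png

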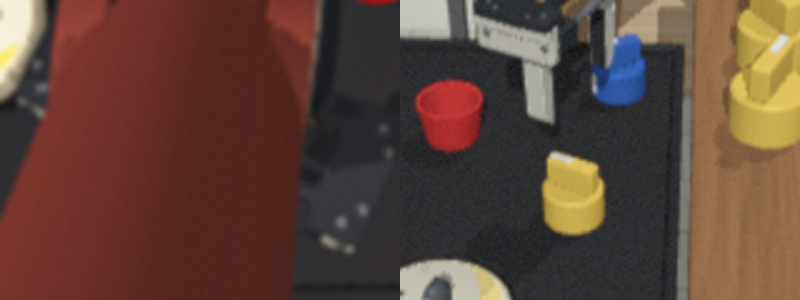

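The top view is blocked by the arm. The side view shows the open jaws above the yellow dial (crop 573,190), clear of the blue one. I correct and go down.

```bash
python3 -m inch '[[[-0.002,-0.006,0.01],0],[[-0.0035,-0.01,0.03],0],[[-0.0035,-0.01,0.05],0],[[-0.0035,-0.01,0.065],0],[[-0.0035,-0.01,0.07],0],[[-0.0035,-0.01,0.07],0],[[-0.0035,-0.01,0.07],0],[[-0.0035,-0.01,0.07],0]]'; python3 go.py 0.469 -0.0405 0.056;  python3 - <<'E'
from h import *
b=viewer.capture('side')[0][140:260,200:360,::-1]
cv2.imwrite('pics/a2.png',cv2.resize(b,(640,480),interpolation=2))
E
```

```text
t: 2.78
tool_pos: [0.4702, -0.0385, 0.0806]
eef_rot: [-3.141, -0.002, -0.431]
force: [-0.5, 0.0, 0.4]
gripper_width: 1.0
grasp_force: 0.0
2.7833 pos [ 0.4702 -0.0385  0.0806] rot [-3.141e+00 -2.000e-03 -4.310e-01] q [-0.01  0.58  0.06  2.09 -0.08  0.46 -1.89] F [-0.5  0.   0.4] shift [-0.0003  0.0023  0.0246]
```

View pics/a2.png

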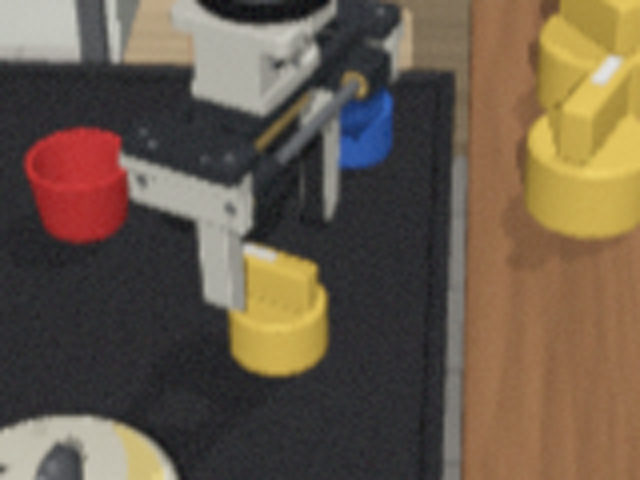

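The jaws straddle the bar (crop 280,275), and the body is clear of the red cup. I go down, then grip.

```bash
python3 -m inch '[[[0,0.001,0.01],0],[[0,0.001,0.02],0],[[0,0.001,0.025],0],[[0,0.001,0.025],0],[[0,0.001,0.025],0],[[0,0.001,0.025],0]]'; python3 -m inch '[[[0,0,0],0],[[0,0,0],0],[[0,0,0],0],[[0,0,0],0],[[0,0,0],0],[[0,0,0],0],[[0,0,0],0],[[0,0,0],0],[[0,0,0],0],[[0,0,0],0]]' 255 45;  python3 go.py 0.5675 0.1325 0.094
```

```text
t: 3.33
tool_pos: [0.4695, -0.0388, 0.0552]
eef_rot: [-3.141, -0.001, -0.43]
force: [0.3, -0.3, 0.3]
gripper_width: 1.0
grasp_force: 0.0
t: 4.17
tool_pos: [0.4691, -0.0388, 0.0547]
eef_rot: [-3.142, 0.0, -0.43]
force: [0.5, 0.4, 0.4]
gripper_width: 0.332
grasp_force: 0.0
4.1667 pos [ 0.4691 -0.0388  0.0547] rot [-3.142  0.    -0.43 ] q [ 0.    0.63  0.05  2.11 -0.08  0.4  -1.88] F [0.5 0.4 0.4] shift [ 0.018  -0.1968 -0.0393]
```

```bash
python3 -m inch '[[[0,0,0],0],[[0,0,0],0],[[0,0,0],0],[[0,0,0],0],[[0,0,0],0],[[0,0,0],0]]'; python3 -m inch '[[[0,0,-0.01],0],[[0,0,-0.03],0],[[0,0,-0.055],0],[[0,0,-0.08],0],[[0,0,-0.095],0],[[0,0,-0.1],0],[[0,0,-0.1],0],[[0,0,-0.1],0]]';  python3 go.py 0.5675 0.1325 0.15
```

```text
t: 4.67
tool_pos: [0.469, -0.0389, 0.0547]
eef_rot: [3.142, 0.0, -0.43]
force: [0.4, -0.0, -0.3]
gripper_width: 0.168
grasp_force: 45.0
t: 5.33
tool_pos: [0.4685, -0.0387, 0.1541]
eef_rot: [3.141, 0.001, -0.43]
force: [0.4, -1.1, -1.2]
gripper_width: 0.171
grasp_force: 45.0
5.3333 pos [ 0.4685 -0.0387  0.1541] rot [ 3.141e+00  1.000e-03 -4.300e-01] q [-0.02  0.46  0.08  2.03 -0.06  0.66 -1.9 ] F [ 0.4 -1.1 -1.2] shift [ 0.0187 -0.1969  0.004 ]
```

```bash
python3 -m inch '[[[0.001,-0.01,0],0],[[0.003,-0.035,0],0],[[0.006,-0.065,0],0],[[0.009,-0.095,0],0],[[0.012,-0.125,0],0],[[0.015,-0.155,0],0],[[0.017,-0.18,0],0],[[0.018,-0.192,0],0],[[0.0187,-0.197,0],0],[[0.0187,-0.197,0],0]]'; python3 -m inch '[[[0,0,0],0],[[0,0,0],0],[[0,0,0],0],[[0,0,0],0]]';  python3 go.py 0.5675 0.1325 0.125; python3 - <<'E'
from h import *
for n,(a,b,c,e) in (('side',(180,300,150,310)),('top',(115,235,120,280))):
    p,d=viewer.capture(n); np.savez(f"pics/{n}1.npz",p=p,d=d); cv2.imwrite(f'pics/b_{n}.png',cv2.resize(p[a:b,c:e,::-1],(400,300),interpolation=2))
cv2.imwrite('pics/b1.png',np.hstack([cv2.imread('pics/b_side.png'),cv2.imread('pics/b_top.png')]))
E
```

```text
t: 6.17
tool_pos: [0.5678, 0.1332, 0.1535]
eef_rot: [3.14, 0.002, -0.429]
force: [-0.5, -0.5, -1.5]
gripper_width: 0.171
grasp_force: 45.0
t: 6.5
tool_pos: [0.568, 0.131, 0.1549]
eef_rot: [3.141, -0.0, -0.432]
force: [0.6, -0.7, -0.8]
gripper_width: 0.171
grasp_force: 45.0
6.5 pos [0.568  0.131  0.1549] rot [ 3.141 -0.    -0.432] q [-0.32  0.6   0.09  1.72 -0.07  0.82 -2.2 ] F [ 0.6 -0.7 -0.8] shift [-0.0011 -0.0012  0.0299]
```

View pics/b1.png

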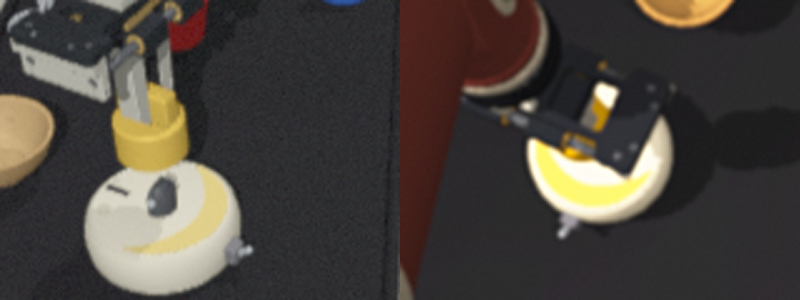

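The side crop shows the dial held upright above the light, skirt at crop (150,140) and post at (160,195). I measure the dial against the post in the same camera.

```bash
python3 - <<'E'
from h import *
from scipy.optimize import least_squares
f=np.load("pics/side1.npz"); p,d=f['p'],f['d']; W=world('side',d); h=cv2.cvtColor(p,cv2.COLOR_RGB2HSV)
y=(h[...,0]>18)&(h[...,0]<33)&(h[...,1]>140)
def fit(P,r0=None):
    g=lambda c:np.hypot(P[:,0]-c[0],P[:,1]-c[1])-(r0 or c[2])
    x=[*P[:,:2].mean(0)]+([] if r0 else [.06]); s=least_squares(g,x,loss='soft_l1',f_scale=.001); return len(P),s.x.round(4),np.abs(s.fun).mean().round(4)
m=np.zeros_like(y); m[215:250,190:228]=1; k=y&m&(d>0)
P=W[k]; print('dial z',np.percentile(P[:,2],[1,5,50,95,99]).round(4))
for lo,hi in((.100,.120),(.105,.125)):
    print('skirt',fit(P[(P[:,2]>lo)&(P[:,2]<hi)],.0285))
for n in('side','top'):
    f=np.load(f"pics/{n}0.npz"); d0=f['d']; W0=world(n,d0); Q=W0[(d0>0)&(W0[...,2]>.03)&(W0[...,2]<.08)]; Q=Q[np.hypot(Q[:,0]-.5675,Q[:,1]-.1325)<.07]
    F=Q[abs(Q[:,2]-.04)<.004]; hull=cv2.convexHull(np.float32(F[:,:2])).reshape(-1,2); print(n,'face hull',fit(hull))
    T=Q[Q[:,2]>.062]; print(n,'post tip',desc(T), 'proj along flat dir',np.percentile((T[:,:2]-[.5675,.1325])@[np.cos(-.42),np.sin(-.42)],[2,50,98]).round(4),'lat',np.percentile((T[:,:2]-[.5675,.1325])@[-np.sin(-.42),np.cos(-.42)],[2,50,98]).round(4))
f=np.load("pics/side0.npz"); p,d=f['p'],f['d']; W=world('side',d); Q=W[200:236,252:288][d[200:236,252:288]>0]; Q=Q[(np.hypot(Q[:,0]-.469,Q[:,1]+.041)<.035)]
print('side dial at start',fit(Q[(Q[:,2]>.01)&(Q[:,2]<.028)],.0285))
Q=np.load("pics/side1.npz");W=world('side',Q['d']);Q=W[(Q['d']>0)&(abs(W[...,2]-.012)<.008)];Q=Q[np.hypot(Q[:,0]-.5675,Q[:,1]-.1325)<.072]; print('puck wall',fit(Q))
E
```

```text
dial z [0.0007 0.1037 0.1307 0.1613 0.1634]
skirt (198, array([0.5677, 0.1303]), np.float64(0.0008))
skirt (225, array([0.5676, 0.1304]), np.float64(0.0008))
side face hull (31, array([0.5657, 0.1358, 0.0617]), np.float64(0.0005))
side post tip (53, array([0.5633, 0.1376, 0.0657]), 'rect', array([0.5632, 0.137 ]), array([0.0219, 0.0143]), 70.2, 'zmax', array([0.063, 0.065, 0.069])) proj along flat dir [-0.0124 -0.0063  0.0008] lat [-0.0067  0.0034  0.0123]
top face hull (38, array([0.569 , 0.131 , 0.0614]), np.float64(0.0004))
top post tip (57, array([0.5648, 0.1324, 0.0658]), 'rect', array([0.5641, 0.1332]), array([0.0236, 0.0139]), 68.0, 'zmax', array([0.063, 0.066, 0.069])) proj along flat dir [-0.0095 -0.0021  0.0037] lat [-0.0106 -0.0015  0.0098]
side dial at start (150, array([ 0.468 , -0.0406]), np.float64(0.001))
puck wall (247, array([0.5665, 0.1325, 0.0644]), np.float64(0.001))
```

```bash
python3 -m inch '[[[-0.001,-0.002,0],0],[[-0.0016,-0.003,0.008],0],[[-0.0016,-0.003,0.016],0],[[-0.0016,-0.003,0.024],0],[[-0.0016,-0.003,0.03],0],[[-0.0016,-0.003,0.034],0],[[-0.0016,-0.003,0.037],0],[[-0.0016,-0.003,0.037],0],[[-0.0016,-0.003,0.037],0]]'; python3 -m inch '[[[0,0,0],0],[[0,0,0],0],[[0,0,0.0015],0],[[0,0,0.0015],0],[[0,0,0.003],0],[[0,0,0.003],0]]'; python3 go.py 0.5675 0.1338 0.107; python3 - <<'E'
from h import *
p,d=viewer.capture('side'); np.savez("pics/side2.npz",p=p,d=d); cv2.imwrite('pics/c1.png',cv2.resize(p[190:300,160:270,::-1],(600,600),interpolation=2))
E
```

```text
t: 7.35
tool_pos: [0.5681, 0.1358, 0.1176]
eef_rot: [3.142, 0.0, -0.43]
force: [-0.2, 0.5, -0.5]
gripper_width: 0.17
grasp_force: 45.0
t: 7.85
tool_pos: [0.5679, 0.1358, 0.1145]
eef_rot: [3.141, 0.0, -0.43]
force: [-0.3, -0.7, -0.4]
gripper_width: 0.17
grasp_force: 45.0
7.85 pos [0.5679 0.1358 0.1145] rot [ 3.141  0.    -0.43 ] q [-0.33  0.65  0.09  1.76 -0.08  0.73 -2.2 ] F [-0.3 -0.7 -0.4] shift [0.0005 0.002  0.0075]
```

View pics/c1.png

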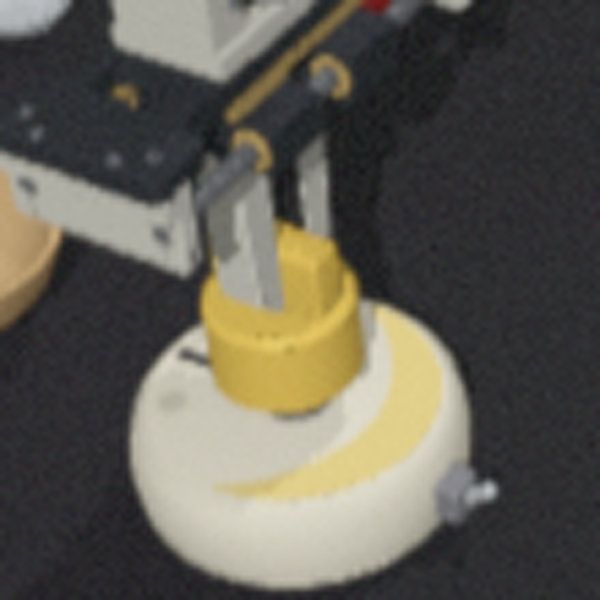

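The post shows just under the skirt at crop (300,410). The underside is already about 7 mm below the post tip with no force, so the bore has gone on. Now I press straight down.

```bash
python3 -m inch '[[[0,0,0.002],0],[[0,0,0.004],0],[[0,0,0.006],0],[[0,0,0.007],0],[[0,0,0.007],0]]'; python3 -m inch '[[[0,0,0.002],0],[[0,0,0.003],0],[[0,0,0.004],0],[[0,0,0.005],0],[[0,0,0.006],0],[[0,0,0.006],0]]'; python3 go.py 0.5675 0.1338 0.0945
```

```text
t: 8.32
tool_pos: [0.5676, 0.1347, 0.1081]
eef_rot: [3.14, 0.001, -0.431]
force: [-2.2, -1.8, 3.7]
gripper_width: 0.172
grasp_force: 45.0
t: 8.82
tool_pos: [0.5673, 0.1354, 0.1009]
eef_rot: [3.14, 0.001, -0.43]
force: [-0.9, -1.1, -0.1]
gripper_width: 0.171
grasp_force: 45.0
8.8167 pos [0.5673 0.1354 0.1009] rot [ 3.14e+00  1.00e-03 -4.30e-01] q [-0.32  0.67  0.08  1.77 -0.08  0.71 -2.2 ] F [-0.9 -1.1 -0.1] shift [0.0008 0.0013 0.0064]
```

```bash
python3 -m inch '[[[0,0,0.002],0],[[0,0,0.004],0],[[0,0,0.0055],0],[[0,0,0.0065],0],[[0,0,0.0075],0],[[0,0,0.0075],0]]'; python3 -m inch '[[[0,0,0.001],0],[[0,0,0.002],0],[[0,0,0.003],0],[[0,0,0.003],0]]'
```

```text
t: 9.32
tool_pos: [0.5677, 0.1353, 0.0947]
eef_rot: [3.141, 0.001, -0.431]
force: [-3.3, -3.2, 3.8]
gripper_width: 0.171
grasp_force: 45.0
t: 9.65
tool_pos: [0.5677, 0.1353, 0.0946]
eef_rot: [3.141, 0.0, -0.431]
force: [-8.7, -5.2, 20.6]
gripper_width: 0.168
grasp_force: 45.0
```

At z = 0.0946 it hits a hard stop at 20 N, which matches the predicted home height. I ease off, open and retreat.

```bash
python3 -m inch '[[[0,0,-0.0015],0],[[0,0,-0.003],0],[[0,0,-0.003],0]]'; python3 -m inch '[[[0,0,0],0],[[0,0,0],0],[[0,0,0],0],[[0,0,0],0],[[0,0,0],0],[[0,0,0],0],[[0,0,0],0],[[0,0,0],0],[[0,0,0],0],[[0,0,0],0]]' 0; python3 -m inch '[[[0,0,-0.01],0],[[0,0,-0.03],0],[[0,0,-0.06],0],[[0,0,-0.09],0],[[0,0,-0.115],0],[[0,0,-0.12],0],[[0,0,-0.12],0],[[0,0,-0.12],0],[[0,0,-0.12],0]]'; python3 - <<'E'
from h import *
p,d=viewer.capture('side'); W=world('side',d); h=cv2.cvtColor(p,cv2.COLOR_RGB2HSV)
cv2.imwrite('pics/d1.png',cv2.resize(p[150:300,140:340,::-1],(800,600),interpolation=2))
k=(h[...,0]>18)&(h[...,0]<33)&(h[...,1]>140)&(np.hypot(W[...,0]-.567,W[...,1]-.134)<.035)&(d>0)
z=W[k][:,2]; print(np.percentile(z,[50,95,98]).round(4), np.histogram(z,bins=np.arange(.03,.12,.005)))
E
```

```text
t: 9.9
tool_pos: [0.5677, 0.1354, 0.0947]
eef_rot: [3.141, 0.0, -0.431]
force: [-4.5, -4.0, 6.4]
gripper_width: 0.166
grasp_force: 45.0
t: 10.73
tool_pos: [0.5681, 0.1358, 0.0942]
eef_rot: [-3.141, -0.0, -0.43]
force: [0.7, -0.2, -0.4]
gripper_width: 0.836
grasp_force: 0.0
t: 11.48
tool_pos: [0.5669, 0.1356, 0.2127]
eef_rot: [3.14, 0.003, -0.43]
force: [-0.5, 0.5, -0.0]
gripper_width: 0.998
grasp_force: 0.0
[0.0744 0.1022 0.1033] (array([  0,   0,  17,  47,  54,  47,  47,  49, 152,  91,  40,  41,  45,
        39,  81,   0,   0]), array([0.03 , 0.035, 0.04 , 0.045, 0.05 , 0.055, 0.06 , 0.065, 0.07 ,
       0.075, 0.08 , 0.085, 0.09 , 0.095, 0.1  , 0.105, 0.11 , 0.115]))
```

View pics/d1.png

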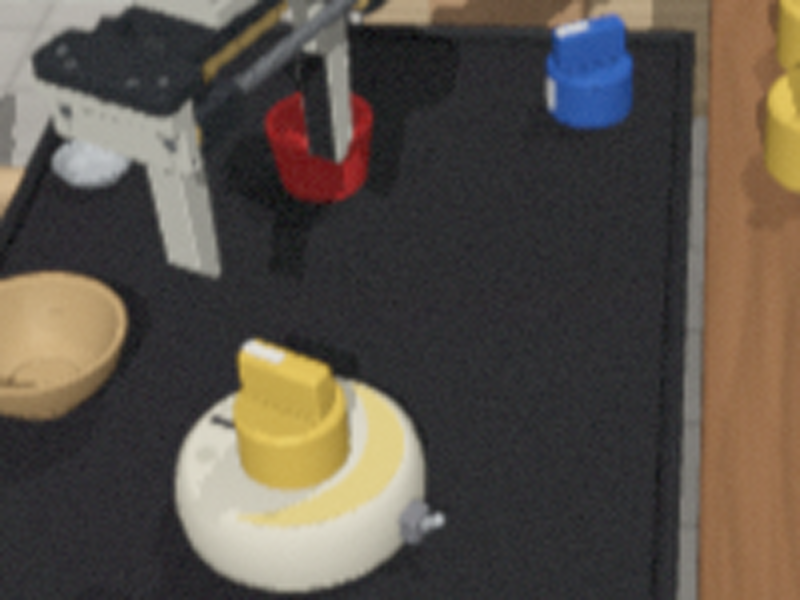

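The dial sits upright and flush, with its top at 0.102, which is home. The stripe is toward the mark, the gripper is clear, and the cup and blue dial haven't moved.

```bash
python3 -c "from station import env; print(env.finish_job())"
```

```text
the job is handed in; nothing more can be done
None
```

I pressed the yellow dial home on the light's post and let go. Its top measures 0.102 m (the expected home height), the stripe points to the mark, the blue dial and red cup look undisturbed, and I handed the job in at about 11.5 s; no verdict was returned.

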